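Find the loose slab-roller bolt and hold its cap open

ROBOT

A 6-joint arm with a two-finger parallel gripper is mounted at the origin on the work surface. World frame = base frame: x ahead of the robot, y to its left, z up, the work surface at z = 0. Lengths are in m, angles in rad, forces in N, time in s.
With the tool pointing down it reaches from about 0.325 to 0.75 m from the base axis. Payload 7.6 kg.
Tool frame: the origin (TCP) lies between the finger pads; the fingertips stand bot.tips_ahead ahead of it and the grasp point (between the pads) is the TCP (bot.tips_ahead is the distance from the TCP to the fingertips, in m); z points along the fingers, y is the line along which they close (so a half turn about z gives the same grasp; the last joint's range is limited). The gripper opens to 85 mm and grips with 20 to 120 N. Pads are 22 mm wide; open, the fingers measure 114 mm over their backs; the gripper's body (76 mm by 85 mm) begins 54 mm behind the grasp point. The pads swing forward as they close: fully open they stand 13 mm farther back than shut.
Start: joints at [1.239, 0.052, 1.401, -0, 1.689, -0.07], TCP at [0.136, 0.507, 0.25] pointing down, gripper open.
Joint ranges: [-2.9, 2.9], [-0.91, 2.17], [0.12, 2.37], [-1.06, 4.2], [0.26, 2.73], [-2.93, 2.93]. Speed limits (rad/s): [2.57, 2.57, 3.01, 3.14, 3.14, 3.14].

INTERFACE

Orientations are given as a unit quaternion [x, y, z, w].
In Python, from station import sensors, eyes, job, bot gives the robot as it stands.
- The arm moves only by the tool play_rows, never from a script. Its argument "deltas" is a list that holds one entry, the list of rows, each a list of 5 numbers: the shift along the tool's x, y, z in mm, then the turn about the tool's z in degrees, then the gripper's target within -1 to 1 (fully open at 1, half-way at 0, shut at -1). A call has 1 to 5 rows; each row shifts and turns the commanded pose from where the row before left it, along the tool's axes as they then stand; what a row does not reach is not made up. A row lasts 1/12 s, in which the tool goes at most 41.7 mm and 7.16 degrees, less where a joint would pass 70% of its speed; a pose out of reach is approached as far as the arm can. A call is refused whole if a number of a shift passes 41.7 or a number of a turn 7.16, either way. A call with a gripper value outside its range is refused whole. The fingers move at their own pace and stop on an object; "grip_force" is the grip in N (left out, the last holds). Time passes only in rows, so rows that do not move let the fingers close. It gives the time, the measured TCP pose, the force, the opening and the grip force at its end, in the units of the state.
- sensors.observe(): the state, without advancing time (a new reading comes with each control period).
- eyes.snapshot(name): name is "scene" or "top"; returns a dict with "image" (480x640x3 uint8, red, green, blue), "mtx" (3x3 intrinsics, pixels), "pose" (4x4, takes a point from camera to world coordinates). Camera axes: x right, y up, looking along -z (the intrinsics and any distortion apply to the point x, -y, -z); pixel columns grow to the right and rows downward; lengths in m; the calibration is good to about 2 mm. A picture is of the moment at which its call begins. There is no depth.
- job.job_done(): hands the job in; it is judged then, once.
The state is a dict: "time_s": time; "joint_positions": joint angles; "joint_velocities": joint speeds; "joint_torque": joint torques, N m; "tool_pos": TCP position; "orientation": TCP orientation; "ft_force": force on the tool from outside, world axes, zero at the start; "ft_torque": the same for the moment, N m; "opening": finger opening in m; "gripper_force": force on a finger pad.
Only numpy, scipy, OpenCV 4.12 (cv2) and the standard library are available. Lean on these libraries where they do the work, as an engineer would, in place of code of your own. Each camera call takes 0.05 s, during which the arm holds its last target. There are 200 camera calls.

TASK

One of the three hold-down bolts on the slab roller's blue rail has worked loose: tap the bolt heads downwards to find the one that gives, and push that one down until its head seats. Then lift the orange cap right behind the loose bolt by its black handle to about half open (45 degrees) or more, and finish still holding it open with the fingers so that I can get at the lock nut; let go and it springs shut. Keep the other two caps shut, and leave the modelling tool, the jar and the bowl where they are.

Things in the scene. Friction and masses are not known exactly. Their poses are not given: they have to be found in the camera images.
- rail: Blue anchor rail of a bench slab roller, fixed to the bench, 40 mm high. Origin under it on the bench; y runs along the rail (400 mm), x points from the bolts to the caps and the drum behind, z up. Bolts a, b, c stand at x -33, y +130, 0, -130 mm, each with its own cap straight behind it. Farther back: bed (38 mm high), drum, end blocks and crank at x 145 to 225 mm, up to 126 mm high.
- modelling_tool: Bystander: loose wooden modelling tool with thin steel ends, lying on the bench in front of the rail; 185 mm long along its x axis, 12 mm thick. Origin near its middle, on the bench.
- glaze_jar: Bystander: loose small jar with a white lid, 48 mm across, 70 mm high. Origin at the centre of its underside.
- bowl: Bystander: loose terracotta bowl, 90 mm across, 50 mm high. Origin at the centre of its underside.
- bolt_a_top (a point): Centre of the top face of bolt a's steel head (26 mm across, 14 mm high, on a 12 mm shank). At the start the tops of all three heads are 72 mm above the bench and the bolts look alike. Nothing overhangs it.
- bolt_a (a joint): How far bolt a has been pushed down, m. 0 at the start. A loose bolt gives way at about 2.5 N, slides down 10 mm until its head seats at 0.010, and stays down; a tight bolt gives less than 3 mm however it is tapped. Just one of the three is loose, a different one each time.
- cap_a_grip (a point): Centre of the black T-handle bar on cap a: round, 12 mm thick, 36 mm long, along the rail's y axis, on an 8 x 12 mm stem. Shut: 88 mm above the bench, 24 mm above the cap's top face, 42 mm in front (bolt side, rail's -x) of and 30 mm above the hinge line. It can be pinched across its two end faces or across its thickness.
- cap_a_hinge (a point): Middle of cap a's hinge line, which runs along the rail's y axis at the cap's rear edge, 58 mm above the bench; fixed to the rail.
- cap_a (a joint): Opening angle of cap a, rad: 0 shut (flat), grows as its front edge (towards the bolt) lifts up and back, stop at 1.35. The cap is an orange plate 54 x 62 mm, 6 mm thick, 120 g, over a lock nut; a light spring shuts it when let go (about 1 to 2 N at the handle).
- bolt_b_top (a point): Centre of the top face of bolt b's steel head (26 mm across, 14 mm high, on a 12 mm shank). At the start the tops of all three heads are 72 mm above the bench and the bolts look alike. Nothing overhangs it.
- bolt_b (a joint): How far bolt b has been pushed down, m. 0 at the start. A loose bolt gives way at about 2.5 N, slides down 10 mm until its head seats at 0.010, and stays down; a tight bolt gives less than 3 mm however it is tapped. Just one of the three is loose, a different one each time.
- cap_b_grip (a point): Centre of the black T-handle bar on cap b: round, 12 mm thick, 36 mm long, along the rail's y axis, on an 8 x 12 mm stem. Shut: 88 mm above the bench, 24 mm above the cap's top face, 42 mm in front (bolt side, rail's -x) of and 30 mm above the hinge line. It can be pinched across its two end faces or across its thickness.
- cap_b_hinge (a point): Middle of cap b's hinge line, which runs along the rail's y axis at the cap's rear edge, 58 mm above the bench; fixed to the rail.
- cap_b (a joint): Opening angle of cap b, rad: 0 shut (flat), grows as its front edge (towards the bolt) lifts up and back, stop at 1.35. The cap is an orange plate 54 x 62 mm, 6 mm thick, 120 g, over a lock nut; a light spring shuts it when let go (about 1 to 2 N at the handle).
- bolt_c_top (a point): Centre of the top face of bolt c's steel head (26 mm across, 14 mm high, on a 12 mm shank). At the start the tops of all three heads are 72 mm above the bench and the bolts look alike. Nothing overhangs it.
- bolt_c (a joint): How far bolt c has been pushed down, m. 0 at the start. A loose bolt gives way at about 2.5 N, slides down 10 mm until its head seats at 0.010, and stays down; a tight bolt gives less than 3 mm however it is tapped. Just one of the three is loose, a different one each time.
- cap_c_grip (a point): Centre of the black T-handle bar on cap c: round, 12 mm thick, 36 mm long, along the rail's y axis, on an 8 x 12 mm stem. Shut: 88 mm above the bench, 24 mm above the cap's top face, 42 mm in front (bolt side, rail's -x) of and 30 mm above the hinge line. It can be pinched across its two end faces or across its thickness.
- cap_c_hinge (a point): Middle of cap c's hinge line, which runs along the rail's y axis at the cap's rear edge, 58 mm above the bench; fixed to the rail.
- cap_c (a joint): Opening angle of cap c, rad: 0 shut (flat), grows as its front edge (towards the bolt) lifts up and back, stop at 1.35. The cap is an orange plate 54 x 62 mm, 6 mm thick, 120 g, over a lock nut; a light spring shuts it when let go (about 1 to 2 N at the handle).

How it is judged:
By the outcome, as a careful person would: the job done as asked, in the order asked, and still so for the second after the job is handed in, while the arm keeps its last pose, push and grip.
It also fails if it takes over 45 s, if anything falls off the work surface, if the arm or the gripper's body presses on something with over 40 N, if the wrist force passes 120 N, or if a joint passes its speed limit or range.

## Working session

There is one attempt and no reset: what is moved stays moved. The work goes in short steps, Python scripts to look and compute and a tool call to move; the robot and the scene stay as the last step left them, time stands still between calls to the robot, and variables do not carry over. Pictures are saved under pics/ and viewed, at most 10 in all, crops included, and the job is handed in when it is done.

Besides the shell and the picture viewer there is one more tool, called after "Call:" as a command line: name --argument value ..., lists and objects as JSON in quotes. play_rows: Moves the arm, as the interface text tells. Its arguments: {"type":"object","properties":{"deltas":{"type":"array"},"grip_force":{"type":"number"}},"required":["deltas"]}

```bash
mkdir -p pics; python3 - <<'E'
from station import sensors, eyes, job, bot
import cv2,numpy as np
s=sensors.observe();print({k:np.round(v,3).tolist() for k,v in s.items()},bot.tips_ahead)
for n in("scene","top"):
    d=eyes.snapshot(n);cv2.imwrite(f"pics/{n}0.png",d["image"][:,:,::-1]);np.savez(n+"0.npz",**d);print(n,d["mtx"],d["pose"],d.keys())
E
```

```text
{'time_s': 0.0, 'joint_positions': [1.239, 0.053, 1.402, 0.0, 1.689, -0.07], 'joint_velocities': [-0.0, -0.0, -0.001, 0.001, 0.001, 0.001], 'joint_torque': [-0.001, -38.166, -36.019, -0.0, 0.006, -0.0], 'tool_pos': [0.136, 0.507, 0.249], 'orientation': [0.131, 0.991, -0.001, -0.0], 'ft_force': [0.811, 0.813, -0.45], 'ft_torque': [-0.058, -0.004, -0.082], 'gripper_force': 0.0, 'opening': 0.085} 0.019
scene [[622.21557611   0.         319.64072968]
 [  0.         622.21557611 243.34807939]
 [  0.           0.           1.        ]] [[ 0.51617279 -0.50484493  0.6918795   1.39675954]
 [ 0.85646028  0.29817252 -0.42138929 -0.53277833]
 [ 0.00643679  0.810077    0.58628817  0.81897597]
 [ 0.          0.          0.          1.        ]] dict_keys(['image', 'mtx', 'pose'])
top [[599.25708308   0.         315.23483912]
 [  0.         599.25708308 234.91653633]
 [  0.           0.           1.        ]] [[-0.00538491  0.98851376 -0.15103489  0.37731035]
 [-0.99979022 -0.00830689 -0.01872215 -0.01832014]
 [-0.01976174  0.15090239  0.98835112  1.19701362]
 [ 0.          0.          0.          1.        ]] dict_keys(['image', 'mtx', 'pose'])
```

View pics/scene0.png

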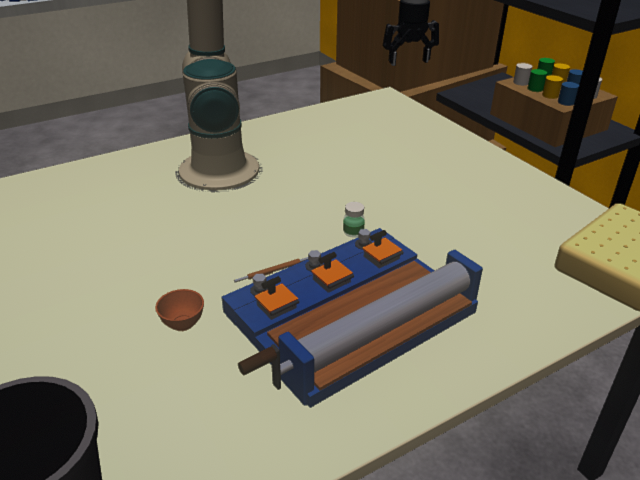

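View pics/top0.png

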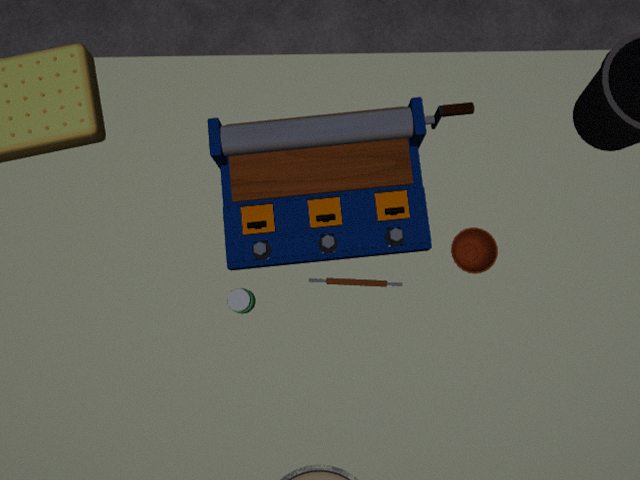

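The top view shows bolts a, b and c near (261,249), (328,242) and (396,235), with their orange caps just above and the black handles near (257,225), (326,217) and (395,211). The jar is at (241,300), the tool at (355,282) and the bowl at (474,250).

```bash
cat > h.py <<'E'
import cv2,numpy as np
def ray(d,px,z):
    K,P=d["mtx"],d["pose"]; v=np.linalg.inv(K)@[px[0],px[1],1]; v=P[:3,:3]@[v[0],-v[1],-v[2]]
    o=P[:3,3]; return o+v*(z-o[2])/v[2]
def proj(d,p):
    K,P=d["mtx"],d["pose"]; c=P[:3,:3].T@(np.array(p)-P[:3,3]); q=K@[c[0],-c[1],-c[2]]; return q[:2]/q[2]
E
python3 - <<'E'
from h import *
d=np.load("top0.npz"); im=d["image"]; hsv=cv2.cvtColor(im,cv2.COLOR_RGB2HSV)
roi=np.zeros(im.shape[:2],np.uint8); roi[185:262,230:425]=255
def blobs(m,lo,hi):
    n,l,st,c=cv2.connectedComponentsWithStats(m&roi)
    return sorted([(c[i].round(1).tolist(),st[i].tolist()) for i in range(1,n) if lo<st[i][4]<hi])
om=cv2.inRange(hsv,(8,150,100),(25,255,255))
caps=[]
for c,st in blobs(om,300,2000):
    x,y,w,h,_=st; cn=max(cv2.findContours((om&roi)[y:y+h,x:x+w],0,2)[0],key=len)
    r=cv2.minAreaRect(cn); p=ray(d,(r[0][0]+x,r[0][1]+y),.064); caps.append(p); print("cap",np.round(r[0],1)+[x,y],r[1:],p.round(4))
print("gray");B=[]
for c,st in blobs(cv2.inRange(hsv,(0,0,90),(180,90,255)),40,600):
    B.append(ray(d,c,.072)); print(c,st,B[-1].round(4))
print("dark");H=[]
for c,st in blobs(cv2.inRange(hsv,(0,0,0),(180,255,45)),40,600):
    print(c,st,ray(d,c,.088).round(4))
cv2.imwrite("pics/crop.png",cv2.resize(im[180:270,220:430,::-1],None,fx=3.8,fy=3.8,interpolation=cv2.INTER_CUBIC))
E
```

```text
cap [257.5 218.8] ((26.6669979095459, 31.642183303833008), 84.2894058227539) [0.5829 0.1142 0.064 ]
cap [324.7 211.8] ((26.866004943847656, 31.642183303833008), 84.2894058227539) [ 0.5952 -0.0153  0.064 ]
cap [391.9 205.1] ((27.051292419433594, 31.750883102416992), 83.41805267333984) [ 0.6071 -0.1446  0.064 ]
gray
dark
[256.4, 203.9] [241, 202, 32, 5, 49] [0.6071 0.1136 0.088 ]
[256.5, 224.5] [247, 221, 19, 8, 113] [0.5675 0.1131 0.088 ]
[262.6, 251.8] [252, 240, 20, 20, 165] [0.5157 0.1012 0.088 ]
[322.9, 197.2] [308, 195, 31, 5, 46] [ 0.6188 -0.0122  0.088 ]
[325.3, 217.4] [316, 214, 19, 8, 113] [ 0.5799 -0.0164  0.088 ]
[327.5, 244.4] [318, 233, 20, 20, 168] [ 0.5287 -0.0201  0.088 ]
[363.8, 255.3] [302, 249, 123, 13, 202] [ 0.5077 -0.0874  0.088 ]
[388.7, 190.4] [374, 189, 32, 4, 48] [ 0.6307 -0.1366  0.088 ]
[392.3, 238.3] [385, 227, 19, 20, 156] [ 0.5392 -0.1411  0.088 ]
[394.1, 210.5] [385, 207, 19, 8, 113] [ 0.592  -0.1458  0.088 ]
```

View pics/crop.png

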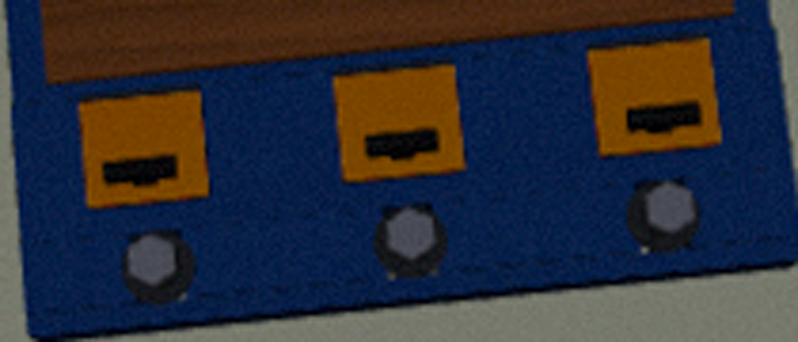

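The crop shows the hex bolt heads at about (260,248.4), (327.9,241.3) and (396.6,234.7) in full-image pixels. The handles and caps agree with the mask results.

```bash
python3 - <<'E'
from h import *
d=np.load("top0.npz");s=np.load("scene0.npz")
for px in [(260,248.4),(327.9,241.3),(396.6,234.7)]:
    p=ray(d,px,.072); print(p.round(4),proj(s,p).round(1))
for p in [(.568,.113,.088),(.5805,-.0164,.088),(.5925,-.1458,.088)]: print(proj(s,p).round(1))
im=s["image"][215:320,215:415,::-1]
cv2.imwrite("pics/crops.png",cv2.resize(im,None,fx=4,fy=4,interpolation=cv2.INTER_CUBIC))
E
```

```text
[0.5242 0.1079 0.072 ] [364.  230.8]
[ 0.5368 -0.021   0.072 ] [314.5 252.5]
[ 0.5483 -0.1512  0.072 ] [258.8 276.4]
[378.5 234.2]
[328.  256.8]
[271.7 281.7]
```

View pics/crops.png

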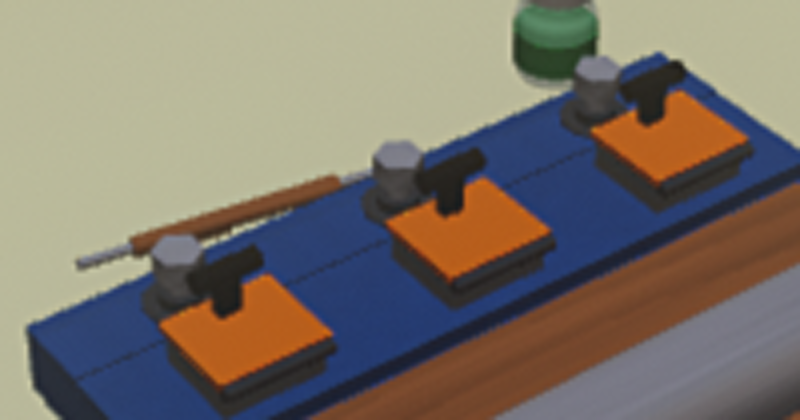

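Call:
play_rows --deltas '[[[0,0,0,-6.8,-1],[0,0,0,-6.8,-1],[0,0,0,-6.8,-1],[-25,-31,0,0,-1],[-25,-31,0,0,-1]]]' --grip_force 40

```text
time_s: 0.52
tool_pos: [0.191, 0.4498, 0.2494]
orientation: [-0.049, 0.999, -0.001, -0.0]
ft_force: [1.1, -0.8, -0.0]
opening: 0.0258
gripper_force: 0.0
```

Call:
play_rows --deltas '[[[-25,-31,0,0,-1],[-25,-31,0,0,-1],[-25,-31,0,0,-1],[-25,-31,0,0,-1],[-25,-31,0,0,-1]]]'

```text
time_s: 0.93
tool_pos: [0.3313, 0.3059, 0.2501]
orientation: [-0.047, 0.999, -0.0, -0.0]
ft_force: [0.1, 1.3, -0.4]
opening: -0.0
gripper_force: 0.0
```

Call:
play_rows --deltas '[[[-25,-31,10,0,-1],[-25,-31,10,0,-1],[-25,-31,20,0,-1],[-25,-31,20,0,-1],[0,0,0,0,-1]]]'

```text
time_s: 1.35
tool_pos: [0.4396, 0.1923, 0.1883]
orientation: [-0.044, 0.999, -0.002, -0.003]
ft_force: [-0.5, 0.4, -0.9]
opening: -0.0
gripper_force: 0.0
```

```bash
cat > st.py <<'E'
from station import sensors
import numpy as np,sys
s=sensors.observe();q=s["orientation"];x,y,z,w=q
X=np.array([1-2*(y*y+z*z),2*(x*y+z*w)]);Y=np.array([2*(x*y-z*w),1-2*(x*x+z*z)])
print(s["time_s"],np.round(s["tool_pos"],4),"yaw y",np.degrees(np.arctan2(Y[1],Y[0])).round(2),s["opening"],np.round(s["ft_force"],1))
for n,t in dict(a=(.5242,.1079),b=(.5365,-.0215),c=(.5485,-.151),ga=(.5678,.113),gb=(.580,-.0164),gc=(.592,-.1458)).items():
    e=np.array(t)-s["tool_pos"][:2]; print(n,"dx,dy mm",(1000*np.array([X@e,Y@e])).round(1))
E
python3 st.py
```

```text
1.35 [0.4396 0.1923 0.1883] yaw y 95.07 -3.0234832342334483e-05 [-0.5  0.4 -0.9]
a dx,dy mm [-76.9 -91.6]
b dx,dy mm [ -77.7 -221.6]
c dx,dy mm [ -78.2 -351.6]
ga dx,dy mm [-120.7  -90.4]
gb dx,dy mm [-121.5 -220.3]
gc dx,dy mm [-122.  -350.3]
```

Call:
play_rows --deltas '[[[-25,-31,20,0,-1],[-25,-31,20,0,-1],[-24,-30,20,0,-1],[0,0,20,0,-1],[0,0,0,0,-1]]]'

```text
time_s: 1.77
tool_pos: [0.5141, 0.1158, 0.1114]
orientation: [-0.046, 0.999, -0.0, -0.004]
ft_force: [0.3, -0.5, -1.0]
opening: 0.0003
gripper_force: 0.0
```

```bash
python3 st.py
```

```text
1.7667 [0.5141 0.1158 0.1114] yaw y 95.24 0.00026005228037973477 [ 0.3 -0.5 -1. ]
a dx,dy mm [-9.3 -8.8]
b dx,dy mm [  -9.8 -138.8]
c dx,dy mm [  -9.9 -268.8]
ga dx,dy mm [-53.2  -7.7]
gb dx,dy mm [ -53.6 -137.7]
gc dx,dy mm [ -53.7 -267.6]
```

Call:
play_rows --deltas '[[[0,0,0,0,-1],[0,0,0,0,-1]]]'

```text
time_s: 1.93
tool_pos: [0.5158, 0.1182, 0.1175]
orientation: [-0.048, 0.999, 0.0, 0.001]
ft_force: [0.2, -0.6, 0.4]
opening: 0.0002
gripper_force: 0.0
```

```bash
python3 st.py
```

```text
1.9333 [0.5158 0.1182 0.1175] yaw y 95.46 0.0002266394144302004 [ 0.2 -0.6  0.4]
a dx,dy mm [ -7.4 -11.1]
b dx,dy mm [  -7.3 -141.1]
c dx,dy mm [  -6.9 -271.1]
ga dx,dy mm [-51.3 -10.2]
gb dx,dy mm [ -51.1 -140.1]
gc dx,dy mm [ -50.7 -270.1]
```

Call:
play_rows --deltas '[[[-4,-6,0,0,-1],[-3,-5,10,0,-1],[0,0,8,0,-1],[0,0,0,0,-1],[0,0,0,0,-1]]]'

```text
time_s: 2.35
tool_pos: [0.5233, 0.1071, 0.0974]
orientation: [-0.047, 0.999, -0.0, -0.001]
ft_force: [0.1, 0.3, 0.4]
opening: 0.0001
gripper_force: 0.0
```

Call:
play_rows --deltas '[[[0,0,2,0,-1],[0,0,2,0,-1],[0,0,2,0,-1],[0,0,0,0,-1]]]'

```text
time_s: 2.68
tool_pos: [0.5236, 0.1072, 0.0919]
orientation: [-0.047, 0.999, 0.0, -0.0]
ft_force: [0.4, -1.4, -0.4]
opening: 0.0
gripper_force: 0.0
```

```bash
python3 st.py
```

```text
2.6833 [0.5236 0.1072 0.0919] yaw y 95.41 4.619353927383629e-05 [ 0.4 -1.4 -0.4]
a dx,dy mm [-0.7  0.7]
b dx,dy mm [  -0.7 -129.3]
c dx,dy mm [  -0.5 -259.4]
ga dx,dy mm [-44.5   1.6]
gb dx,dy mm [ -44.5 -128.3]
gc dx,dy mm [ -44.2 -258.3]
```

Call:
play_rows --deltas '[[[0,0,1,0,-1],[0,0,1,0,-1],[0,0,0,0,-1]]]'

```text
time_s: 2.93
tool_pos: [0.5239, 0.1071, 0.0903]
orientation: [-0.047, 0.999, 0.0, 0.0]
ft_force: [0.1, -1.1, -0.1]
opening: 0.0
gripper_force: 0.0
```

Call:
play_rows --deltas '[[[0,0,1,0,-1],[0,0,0,0,-1],[0,0,0,0,-1]]]'

```text
time_s: 3.18
tool_pos: [0.5239, 0.1071, 0.0893]
orientation: [-0.047, 0.999, 0.0, 0.0]
ft_force: [-0.1, 0.2, 0.9]
opening: 0.0004
gripper_force: 0.4
```

Call:
play_rows --deltas '[[[0,0,1,0,-1],[0,0,0,0,-1],[0,0,0,0,-1]]]'

```text
time_s: 3.43
tool_pos: [0.5239, 0.1071, 0.0882]
orientation: [-0.047, 0.999, 0.0, 0.0]
ft_force: [-0.3, 0.2, 0.3]
opening: 0.0001
gripper_force: 0.3
```

Call:
play_rows --deltas '[[[0,0,1,0,-1],[0,0,0,0,-1],[0,0,0,0,-1]]]'

```text
time_s: 3.68
tool_pos: [0.5239, 0.1071, 0.0872]
orientation: [-0.047, 0.999, 0.0, 0.0]
ft_force: [0.1, 0.3, 1.0]
opening: 0.0002
gripper_force: 0.4
```

Call:
play_rows --deltas '[[[0,0,1,0,-1],[0,0,0,0,-1],[0,0,0,0,-1]]]'

```text
time_s: 3.93
tool_pos: [0.5238, 0.1071, 0.0862]
orientation: [-0.047, 0.999, 0.0, -0.0]
ft_force: [0.7, -0.2, 1.0]
opening: 0.0001
gripper_force: 0.3
```

Call:
play_rows --deltas '[[[0,0,1,0,-1],[0,0,0,0,-1],[0,0,0,0,-1]]]'

```text
time_s: 4.18
tool_pos: [0.5238, 0.1071, 0.0851]
orientation: [-0.047, 0.999, 0.0, -0.0]
ft_force: [-0.2, -0.7, -0.1]
opening: -0.0
gripper_force: 0.3
```

```bash
python3 - <<'E'
from station import eyes
import cv2
d=eyes.snapshot("scene");cv2.imwrite("pics/s1.png",cv2.resize(d["image"][130:290,240:440,::-1],None,fx=3.7,fy=3.7,interpolation=cv2.INTER_CUBIC))
E
```

```text
(no output)
```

View pics/s1.png

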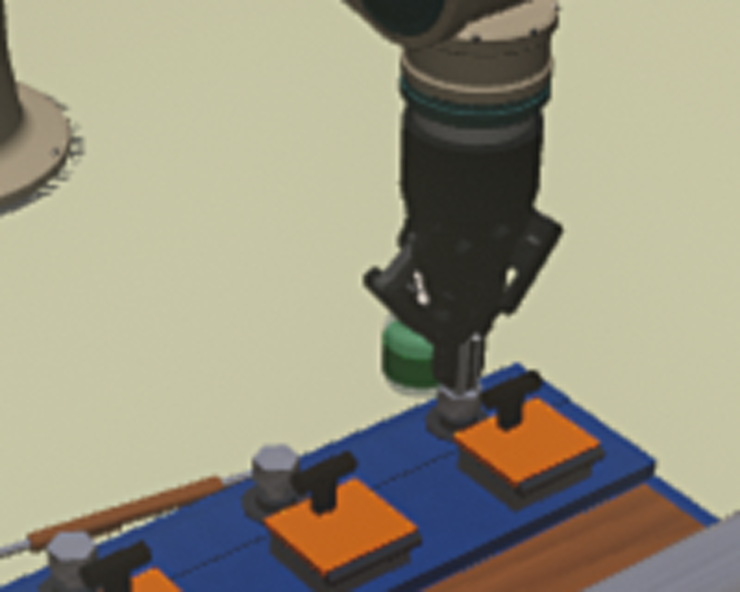

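Bolt a's head, at crop pixel (457,405), sits much closer to its flange than bolt b's does. It seems to be giving under the fingertips, so I'll keep pushing until it seats.

Call:
play_rows --deltas '[[[0,0,1,0,-1],[0,0,1,0,-1],[0,0,1,0,-1],[0,0,0,0,-1]]]'

```text
time_s: 4.57
tool_pos: [0.5238, 0.1071, 0.082]
orientation: [-0.047, 0.999, 0.0, -0.0]
ft_force: [-0.1, -1.4, 0.1]
opening: 0.0002
gripper_force: 0.1
```

Call:
play_rows --deltas '[[[0,0,1,0,-1],[0,0,1,0,-1],[0,0,0,0,-1]]]'

```text
time_s: 4.82
tool_pos: [0.5238, 0.1071, 0.081]
orientation: [-0.047, 0.999, 0.0, -0.0]
ft_force: [-3.3, -0.7, 6.5]
opening: -0.0001
gripper_force: 3.6
```

Call:
play_rows --deltas '[[[0,0,0.5,0,-1],[0,0,0.5,0,-1],[0,0,0,0,-1]]]'

```text
time_s: 5.07
tool_pos: [0.5239, 0.1071, 0.081]
orientation: [-0.047, 0.999, -0.0, 0.0]
ft_force: [-7.7, -1.0, 13.0]
opening: 0.0001
gripper_force: 6.6
```

Call:
play_rows --deltas '[[[0,0,-20,0,-1],[0,0,-20,0,-1],[0,0,-20,0,1],[-15,0,0,0,1],[-15,0,0,0,1]]]'

```text
time_s: 5.48
tool_pos: [0.5546, 0.1101, 0.141]
orientation: [-0.047, 0.999, 0.0, 0.002]
ft_force: [-0.6, 0.2, 0.0]
opening: 0.0359
gripper_force: 0.0
```

Call:
play_rows --deltas '[[[-14,1,0,0,1],[0,0,0,0,1],[0,0,0,0,1],[0,0,0,0,1]]]'

```text
time_s: 5.82
tool_pos: [0.5669, 0.1122, 0.1388]
orientation: [-0.047, 0.999, 0.0, -0.001]
ft_force: [0.7, -0.5, 0.7]
opening: 0.0832
gripper_force: 0.0
```

```bash
python3 st.py; python3 - <<'E'
from station import eyes
from h import *
d=eyes.snapshot("scene");cv2.imwrite("pics/s2.png",cv2.resize(d["image"][130:290,240:440,::-1],None,fx=3.7,fy=3.7,interpolation=cv2.INTER_CUBIC))
E
```

```text
5.8167 [0.5669 0.1122 0.1388] yaw y 95.4 0.08320602413892757 [ 0.7 -0.5  0.7]
a dx,dy mm [42.9 -0.2]
b dx,dy mm [  42.8 -130.2]
c dx,dy mm [  43.1 -260.3]
ga dx,dy mm [-1.   0.7]
gb dx,dy mm [  -0.9 -129.2]
gc dx,dy mm [  -0.7 -259.2]
```

View pics/s2.png

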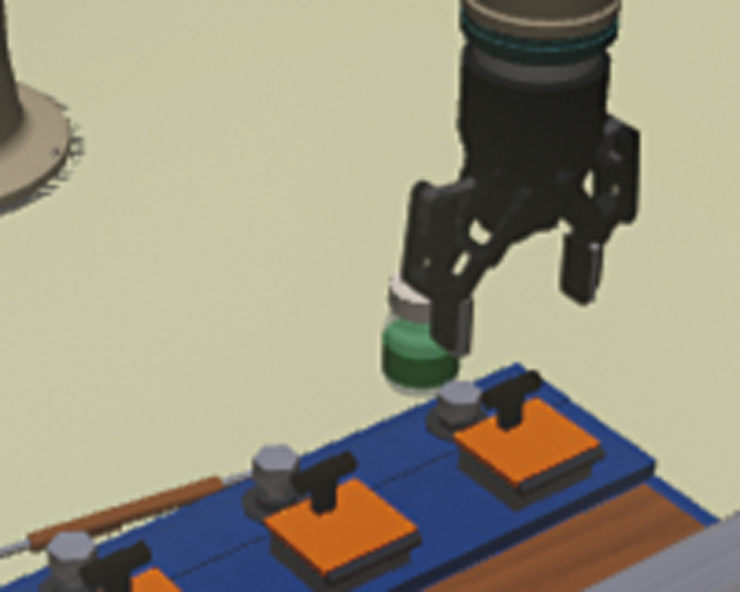

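Bolt a, at (460,395), now sits clearly lower than bolts b and c, so it is seated. The open gripper straddles handle a, and I'll go down and pinch it.

Call:
play_rows --deltas '[[[-1,1,12,0,1],[0,0,15,0,1],[0,0,12,0,1],[0,0,10,0,1],[0,0,0,0,1]]]'

```text
time_s: 6.28
tool_pos: [0.5668, 0.1131, 0.087]
orientation: [-0.047, 0.999, -0.0, -0.003]
ft_force: [-0.7, -0.5, 0.8]
opening: 0.0851
gripper_force: 0.0
```

Call:
play_rows --deltas '[[[0,0,0,0,0.3],[0,0,0,0,0],[0,0,0,0,-0.3],[0,0,0,0,-1],[0,0,0,0,-1]]]' --grip_force 30

```text
time_s: 6.7
tool_pos: [0.5688, 0.1131, 0.0912]
orientation: [-0.047, 0.999, -0.0, 0.001]
ft_force: [-1.5, -1.1, 2.5]
opening: 0.0348
gripper_force: 30.4
```

Call:
play_rows --deltas '[[[0,0,0,0,-1],[0,0,0,0,-1],[0,0,0,0,-1]]]'

```text
time_s: 6.95
tool_pos: [0.5687, 0.1131, 0.091]
orientation: [-0.047, 0.999, -0.0, 0.001]
ft_force: [-2.0, -1.9, 5.6]
opening: 0.0351
gripper_force: 30.6
```

```bash
python3 st.py
```

```text
6.95 [0.5687 0.1131 0.091 ] yaw y 95.39 0.0350745436535949 [-2.  -1.9  5.6]
a dx,dy mm [44.8 -1. ]
b dx,dy mm [  44.7 -131. ]
c dx,dy mm [  45. -261.]
ga dx,dy mm [ 0.9 -0. ]
gb dx,dy mm [   0.9 -130. ]
gc dx,dy mm [   1.2 -259.9]
```

Call:
play_rows --deltas '[[[-2.8,0,-3.5,0,-1],[-3.1,0,-3.3,0,-1],[-3.4,0,-3.0,0,-1],[-3.6,0,-2.7,0,-1],[0,0,0,0,-1]]]' --grip_force 40

```text
time_s: 7.37
tool_pos: [0.5799, 0.1141, 0.1013]
orientation: [-0.047, 0.999, -0.0, -0.003]
ft_force: [-7.2, -3.1, -1.6]
opening: 0.0348
gripper_force: 40.8
```

Call:
play_rows --deltas '[[[-3.8,0,-2.4,0,-1],[-4.0,0,-2.0,0,-1],[-4.2,0,-1.7,0,-1],[-4.3,0,-1.3,0,-1],[0,0,0,0,-1]]]'

```text
time_s: 7.78
tool_pos: [0.5964, 0.1157, 0.1086]
orientation: [-0.047, 0.999, -0.0, -0.003]
ft_force: [-6.1, -3.7, 0.2]
opening: 0.0347
gripper_force: 40.7
```

```bash
python3 st.py; python3 - <<'E'
from station import eyes
from h import *
d=eyes.snapshot("scene");cv2.imwrite("pics/s3.png",cv2.resize(d["image"][130:290,240:440,::-1],None,fx=3.7,fy=3.7,interpolation=cv2.INTER_CUBIC))
E
```

```text
7.7833 [0.5964 0.1157 0.1086] yaw y 95.38 0.03467207323924697 [-6.1 -3.7  0.2]
a dx,dy mm [72.6 -1. ]
b dx,dy mm [  72.5 -131. ]
c dx,dy mm [  72.7 -261. ]
ga dx,dy mm [28.7  0. ]
gb dx,dy mm [  28.7 -130. ]
gc dx,dy mm [  28.9 -259.9]
```

View pics/s3.png

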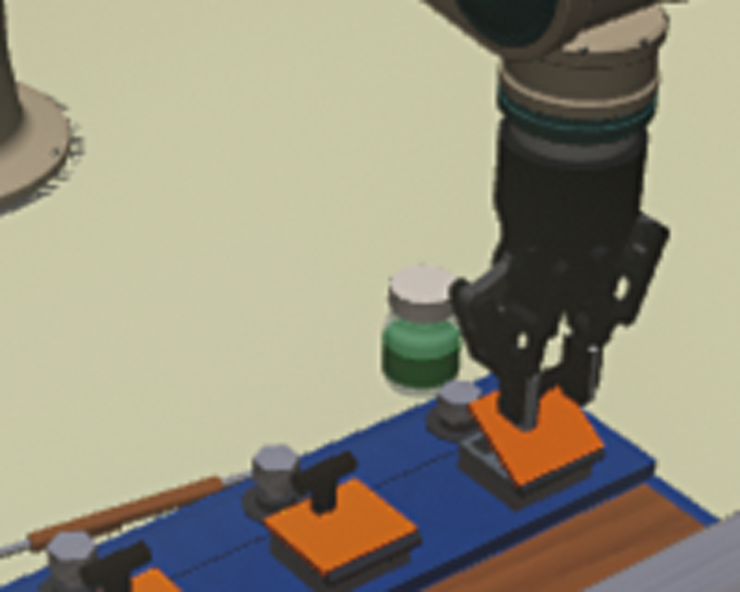

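Cap a is lifted to about 40° with the handle between the fingers at (545,395), and caps b and c are shut. I'll continue along the arc.

Call:
play_rows --deltas '[[[-4.4,0,-0.9,0,-1],[-4.5,0,-0.6,0,-1],[-4.5,0,-0.2,0,-1],[-4.5,0,0.2,0,-1],[0,0,0,0,-1]]]'

```text
time_s: 8.25
tool_pos: [0.6147, 0.1174, 0.1108]
orientation: [-0.047, 0.999, -0.0, -0.002]
ft_force: [-5.7, -3.2, 2.4]
opening: 0.0348
gripper_force: 39.7
```

Call:
play_rows --deltas '[[[0,0,0,0,-1],[0,0,0,0,-1],[0,0,0,0,-1],[0,0,0,0,-1],[0,0,0,0,-1]]]'

```text
time_s: 8.67
tool_pos: [0.6142, 0.1173, 0.1108]
orientation: [-0.047, 0.999, -0.0, -0.002]
ft_force: [-5.5, -3.4, 1.0]
opening: 0.0349
gripper_force: 39.6
```

```bash
python3 st.py; python3 - <<'E'
from station import eyes
from h import *
d=eyes.snapshot("scene");cv2.imwrite("pics/s4.png",cv2.resize(d["image"][200:330,215:415,::-1],None,fx=3.9,fy=3.9,interpolation=cv2.INTER_CUBIC))
E
```

```text
8.6667 [0.6142 0.1173 0.1108] yaw y 95.39 0.03490651609135963 [-5.5 -3.4  1. ]
a dx,dy mm [90.5 -0.9]
b dx,dy mm [  90.4 -130.9]
c dx,dy mm [  90.6 -261. ]
ga dx,dy mm [46.6  0. ]
gb dx,dy mm [  46.6 -129.9]
gc dx,dy mm [  46.8 -259.9]
```

View pics/s4.png

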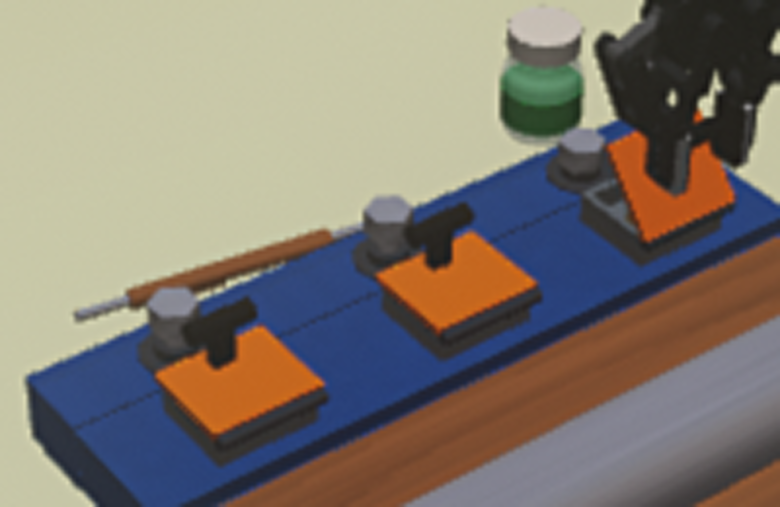

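```bash
python3 - <<'E'
from h import *
s=np.load("scene0.npz");X=np.array([.9957,.0931,0]);Y=np.array([-.0931,.9957,0]);h=np.array([.6096,.1169,.058])
for t in (40,45,50,55,60,65):
    r=np.radians(t);c,n=np.cos(r),np.sin(r);k=(54*c-6*n,54*n+6*c)
    p=h-Y*.031-X*k[0]/1e3+[0,0,k[1]/1e3]; q=proj(s,p); print(t,((q-[215,200])*3.9).round())
print(((proj(s,h-Y*.031+[0,0,.003])-[215,200])*3.9).round())
E
```

```text
40 [599. 143.]
45 [604. 141.]
50 [609. 140.]
55 [614. 140.]
60 [620. 140.]
65 [626. 142.]
[642. 234.]
```

The cap corner puts the angle at roughly 48–55°. I'll open it a little more for margin.

Call:
play_rows --deltas '[[[-4.5,0,0.5,0,-1],[-4.5,0,0.8,0,-1],[0,0,0,0,-1],[0,0,0,0,-1],[0,0,0,0,-1]]]'

```text
time_s: 9.13
tool_pos: [0.6235, 0.1182, 0.1098]
orientation: [-0.047, 0.999, -0.0, -0.001]
ft_force: [-4.2, -3.4, 0.9]
opening: 0.0344
gripper_force: 39.5
```

```bash
python3 st.py|head -1; python3 - <<'E'
from station import eyes
from h import *
d=eyes.snapshot("scene");cv2.imwrite("pics/s5.png",cv2.resize(d["image"][200:330,215:415,::-1],None,fx=3.9,fy=3.9,interpolation=cv2.INTER_CUBIC))
E
```

```text
9.1333 [0.6235 0.1182 0.1098] yaw y 95.39 0.03437522126421896 [-4.2 -3.4  0.9]
```

View pics/s5.png

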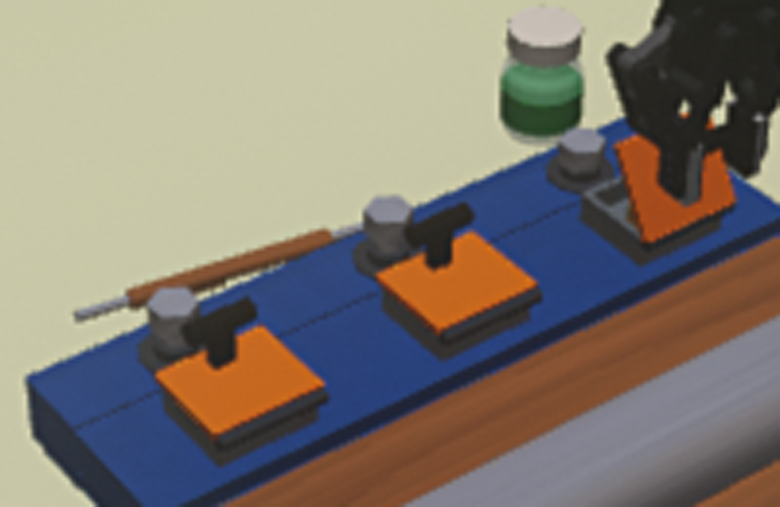

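The cap is now clearly past half open, with its front corner at (618,148), or about 60°. The grip is steady, bolt a is down, and everything else is untouched.

```bash
python3 -c "
from station import job
print(job.job_done())"
```

```text
the job is handed in; nothing more can be done
None
```

Bolt a was the loose one: I pushed it down 10 mm until its head seated, then lifted cap a to about 60° and handed the job in with the fingers still holding it open; I didn't need to tap b or c, and no verdict came back.

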